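Press three tub lids home, smallest to largest

ROBOT

A 6-joint arm with a two-finger parallel gripper is mounted at the origin on a cart in front of the work surface, level with it; the furniture and walls round the work are solid. World frame = base frame: x ahead of the robot, y to its left, z up, the work surface at z = 0. Lengths are in m, angles in degrees, forces in N, time in s.
With the tool pointing down it reaches from about 0.35 to 0.875 m from the base axis. Payload 4.2 kg.
Tool frame: the origin (TCP) lies on the centre line of the jaws, within the pads' length; the fingertips stand tip_reach ahead of it and the grasp point (between the pads) is the TCP (tip_reach is the distance from the TCP to the fingertips, in m); z points along the fingers, y is the line along which they close (so a half turn about z gives the same grasp; the last joint's range is limited). The gripper opens to 87 mm and grips with 3 to 60 N. Pads are 19 mm wide; open, the fingers measure 117 mm over their backs; the gripper's body (75 mm by 190 mm) begins 51 mm behind the grasp point.
Start: joints at [86.035, 22.042, 0.453, 0, -68.411, -14.817], TCP at [0.201, 0.592, 0.242] pointing down, gripper open.
Joint ranges: [-179.83, 179.83], [-69.29, 118.12], [-61.27, 80.66], [-181.25, 117.63], [-171.15, -9.14], [-177.46, 177.46]. Speed limits (degrees/s): [159.86, 159.86, 180, 180, 180, 180].

INTERFACE

Orientations are given as a 3x3 rotation matrix whose columns are the frame's x, y, z axes.
In Python, from station import sense, capture, finish_job, tip_reach gives the robot as it stands.
- The arm moves only by the tool arm_command, never from a script. Its argument "deltas" is a list of rows, each a list of 7 numbers: the turn, a rotation vector about the tool's x, y, z in rad, then the shift along the tool's x, y, z in cm, then the closure, from -1 (fully open) to 1 (shut), so that 0 is half open. In form: [[rx, ry, rz, dx, dy, dz, hand], ...]. A call has 1 to 8 rows; each row is the pose to reach, as a shift and turn from the pose commanded when the call began, along the tool's axes at that moment; what a row does not reach only later rows make up. A row lasts 1/12 s, in which the tool goes at most 41.7 mm and 7.16 degrees, less where a joint would pass 70% of its speed; a pose out of reach is approached as far as the arm can. A call with a gripper value outside its range is refused whole. The fingers move at their own pace and stop on an object; the grip force is fixed at half the most. Time passes only in rows, so rows that repeat a pose let the fingers close. It gives the time, the measured TCP pose, the force, the opening and the grip force at its end, in the units of the state.
- sense(): the state, without advancing time (a new reading comes with each control period).
- capture(name): name is "side" or "top"; returns a dict with "pixels" (400x640x3 uint8, blue, green, red), "fovy" (degrees; the focal length in pixels is half the picture's height over the tangent of half this angle, whatever the lens; pixels are square), "cx", "cy" (the principal point, pixels), "rvec" (rotation vector, rad) and "tvec" (3), from world to camera coordinates, as OpenCV has them. Camera axes: x right, y down, z forward; pixel columns grow to the right and rows downward; lengths in m; the calibration is good to about 2 mm. A picture is of the moment at which its call begins. There is no depth.
- finish_job(): hands the job in; it is judged then, once.
The state is a dict: "time_s": time; "joints": joint angles; "joint_velocities": joint speeds; "effort": joint torques, N m; "tcp_pos": TCP position; "ee_rot": TCP orientation; "wrist_force": force on the tool from outside, world axes, zero at the start; "moment": the same for the moment, N m; "gripper_width": opening from 0.0 (shut) to 1.0 (fully open); "gripper_force": force on a finger pad.
Only numpy, scipy, OpenCV 4.12 (cv2) and the standard library are available. Lean on these libraries where they do the work, as an engineer would, in place of code of your own. Each camera call takes 0.05 s, during which the arm holds its last target. There are 200 camera calls.

TASK

The three round white tubs of consumables have been left with their lids standing a little proud. Working up from the smallest tub to the largest, touch each lid from above and press it fully home, lightly, one after another. Use only the fingers and pick nothing up: no tub may be lifted, tipped or pushed away, and leave everything else on the table where it is.

Things in the scene. Friction and masses are not known exactly. Their poses are not given: they have to be found in the camera images.
- small_tub: the smallest of three round upright white tubs with flat push-on lids; loose; 58 mm across the lid, 57 mm tall with the lid home; origin at the centre of its underside, z up
- small_tub_lid_top (a point): centre of the flat top face of the smallest tub's lid; it goes down with the lid and is 57 mm above the tub's underside when the lid is home
- small_tub_lid (a joint): how far the smallest tub's lid stands above fully home, m: 0 = home against a hard stop, 0.006 to 0.012 at the start; the lid only slides straight up and down, yields to a push of 1 to 2 N and stays where it is left
- medium_tub: the middle-sized of three round upright white tubs with flat push-on lids; loose; 68 mm across the lid, 75 mm tall with the lid home; origin at the centre of its underside, z up
- medium_tub_lid_top (a point): centre of the flat top face of the middle-sized tub's lid; it goes down with the lid and is 75 mm above the tub's underside when the lid is home
- medium_tub_lid (a joint): how far the middle-sized tub's lid stands above fully home, m: 0 = home against a hard stop, 0.006 to 0.012 at the start; the lid only slides straight up and down, yields to a push of 1 to 2 N and stays where it is left
- large_tub: the largest of three round upright white tubs with flat push-on lids; loose; 98 mm across the lid, 103 mm tall with the lid home; origin at the centre of its underside, z up
- large_tub_lid_top (a point): centre of the flat top face of the largest tub's lid; it goes down with the lid and is 103 mm above the tub's underside when the lid is home
- large_tub_lid (a joint): how far the largest tub's lid stands above fully home, m: 0 = home against a hard stop, 0.006 to 0.012 at the start; the lid only slides straight up and down, yields to a push of 1 to 2 N and stays where it is left
- dropper: bystander, loose, leave alone: small amber dropper bottle, 34 mm across, 102 mm tall, standing; origin at its underside
- marker: bystander, loose, leave alone: white and black marker pen, 135 mm long along its y axis, 17 mm thick, lying; origin under its middle
- nail_brush: bystander, loose, leave alone: oval nail brush 86 mm long along its y axis, 30 mm wide, 22 mm high; origin under its middle
- timer: bystander, loose, leave alone: square white kitchen-type timer with a dial, 52 x 68 x 66 mm; origin under its middle
- indicator_tape: bystander, loose, leave alone: roll of tape lying flat, 96 mm across, 25 mm high; origin under its middle
- pouch: bystander, loose, leave alone: flat packed instrument pouch, 60 mm wide, 150 mm long along its y axis, 11 mm high; origin under its middle
Mind the look-alikes: they are no part of the job. What is shaped like the large_tub but orange is not meant.

How it is judged (in metres and radians):
On the way, in this order (a step that is already met when the one before it is completed fails the run):
1. the smallest tub's lid is pressed home while the other two still stand proud (value of joint small_tub_lid below 0.002 m and value of joint each of medium_tub_lid, large_tub_lid above 0.004 m), for 0.1 s.
2. then the middle-sized tub's lid, while the largest tub's still stands proud (value of joint each of small_tub_lid, medium_tub_lid below 0.002 m and value of joint large_tub_lid above 0.004 m), for 0.1 s.
3. then the largest tub's lid (value of joint each of small_tub_lid, medium_tub_lid, large_tub_lid below 0.002 m), for 0.1 s.
At the end, for the whole second after the job is handed in: all three lids are home (within 2 mm), and the tubs stand still, upright (within 0.05 rad), on the table and within 30 mm of where they stood (all of step 3 and angle between each of small_tub, medium_tub, large_tub's own z axis and vertical below 0.05 rad and height (world z) of each of small_tub, medium_tub, large_tub below 0.005 m and distance of each of small_tub, medium_tub, large_tub from where it was at the start of the episode below 0.03 m and linear speed of each of small_tub, medium_tub, large_tub below 0.02 m/s); the robot touches nothing.
It fails at once if a tub is lifted or carried, or a lid is pulled up (height (world z) of any of small_tub, medium_tub, large_tub above 0.012 m or value of joint any of small_tub_lid, medium_tub_lid, large_tub_lid above 0.018 m).
It fails at once if a tub is tipped by more than about 15 degrees (angle between any of small_tub, medium_tub, large_tub's own z axis and vertical above 0.26 rad).
It fails at once if a tub is pushed more than 30 mm from where it stood (distance of any of small_tub, medium_tub, large_tub from where it was at the start of the episode above 0.03 m).
It fails at once if a tub or its lid is pressed hard (more than 35 N), or touched with the arm or the gripper's body instead of the fingers (contact force between the arm and small_tub above 1 N or contact force between the arm and medium_tub above 1 N or contact force between the arm and large_tub above 1 N or contact force between the fingers and small_tub above 35 N or contact force between the fingers and medium_tub above 35 N or contact force between the fingers and large_tub above 35 N).
It fails at once if a bystander is moved more than 30 mm, or the dropper bottle is tipped (angle between dropper's own z axis and vertical above 0.26 rad or distance of any of dropper, marker, nail_brush, timer, indicator_tape, pouch from where it was at the start of the episode above 0.03 m).
It also fails if it takes over 45 s, if anything falls off the work surface, if the arm or the gripper's body presses on something with over 40 N, if the wrist force passes 120 N, or if a joint passes its speed limit or range.

## Working session

There is one attempt and no reset: what is moved stays moved. The work goes in short steps, Python scripts to look and compute and a tool call to move; the robot and the scene stay as the last step left them, time stands still between calls to the robot, and variables do not carry over. Pictures are saved under pics/ and viewed, at most 10 in all, crops included, and the job is handed in when it is done.

Besides the shell and the picture viewer there is one more tool, called after "Request:" by a JSON object that holds its "method" and its "body". arm_command: Moves the arm, as the interface text tells. Its arguments: {"type":"object","properties":{"deltas":{"type":"array"}},"required":["deltas"]}

```bash
mkdir -p pics; cat > h.py <<'E'
import numpy as np, cv2
from station import sense, capture, finish_job, tip_reach
def cam(c):
    f=200/np.tan(np.radians(c['fovy'])/2)
    K=np.array([[f,0,c['cx']],[0,f,c['cy']],[0,0,1.]])
    R=cv2.Rodrigues(np.array(c['rvec'],float))[0]; t=np.array(c['tvec'],float).ravel()
    return K,R,t
def ray(c,u,v):
    K,R,t=cam(c); d=R.T@np.linalg.inv(K)@np.array([u,v,1.]); return -R.T@t,d/np.linalg.norm(d)
def plane(c,u,v,z):
    o,d=ray(c,u,v); return o+d*(z-o[2])/d[2]
def proj(c,p):
    K,R,t=cam(c); q=K@(R@np.array(p,float)+t); return q[:2]/q[2]
E
python3 - <<'E'
from h import *
print(tip_reach, sense())
for n in('side','top'):
    c=capture(n); cv2.imwrite(f'pics/{n}0.png',c['pixels']); print(n,c['fovy'],c['cx'],c['cy'],ray(c,320,200))
E
```

```text
0.019 {'time_s': 0.0, 'joints': array([ 8.60347285e+01,  2.20915094e+01,  3.79501665e-01, -2.99800417e-02,
       -6.84104640e+01, -1.48167617e+01]), 'joint_velocities': array([ 0.01458521,  0.00986688,  0.1125242 , -0.09365029, -0.02704402,
        0.05411157]), 'effort': array([-4.88849237e-04, -3.90664744e+01,  1.87398130e+01,  4.21957210e+00,
        1.08404263e-02, -2.12801310e-04]), 'tcp_pos': array([0.20102359, 0.59119566, 0.24044721]), 'ee_rot': array([[ 9.46688119e-01, -3.22150902e-01, -6.33187476e-04],
       [-3.22151515e-01, -9.46685796e-01, -2.09872477e-03],
       [ 7.66764890e-05,  2.19082011e-03, -9.99997597e-01]]), 'wrist_force': array([-0.67959013, -0.0292538 ,  0.07057296]), 'moment': array([-0.00880462,  0.00816448, -0.04172484]), 'gripper_force': 0.0, 'gripper_width': 0.9994676323383607}
side 47.81743982888447 325.5223487218537 196.29923164241333 (array([0.63151067, 0.66818147, 0.95614675]), array([-0.03935134, -0.76701599, -0.64042013]))
top 57.013627001259984 321.8682623331744 200.71955563309305 (array([ 0.41974739, -0.40402275,  1.06605338]), array([ 0.15170958,  0.03648246, -0.98775161]))
```

View pics/side0.png

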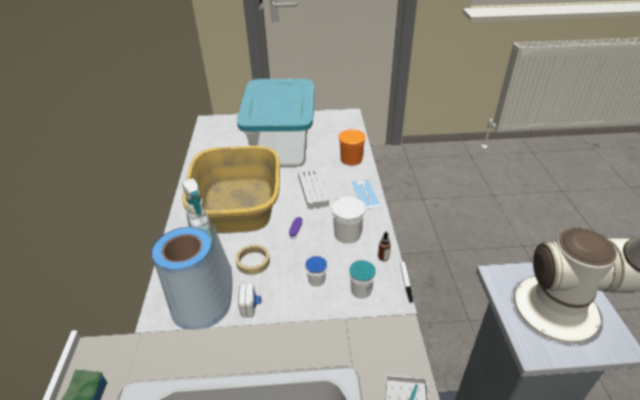

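View pics/top0.png

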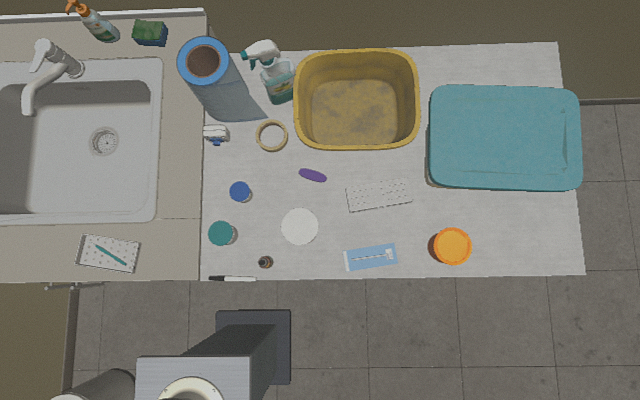

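Side view: blue-lidded tub at (316,268), teal-lidded at (362,272), white-lidded at (348,210), orange look-alike at (351,147). Top view: the same at (240,191), (222,233), (300,226) and (452,246).
Candidates: blue = small, teal = medium, white = large. Orange is a decoy, and the tape ring (252,259 side) and dropper (384,247 side) aren't tubs. I'll check this by measured diameters and one crop.

```bash
cat > m.py <<'E'
from h import *
def masks(c):
    hsv=cv2.cvtColor(c['pixels'],cv2.COLOR_BGR2HSV)
    return {'small':cv2.inRange(hsv,(108,120,50),(122,255,255)),'med':cv2.inRange(hsv,(78,110,40),(98,255,200)),'large':cv2.inRange(hsv,(0,0,205),(180,40,255))}
seeds={'side':{'small':(316,265),'med':(362,270),'large':(348,207)},'top':{'small':(240,191),'med':(222,233),'large':(300,226)}}
def blob(c,n,k):
    m=masks(c)[k]; s=seeds[n][k]
    cs=cv2.findContours(m,cv2.RETR_EXTERNAL,cv2.CHAIN_APPROX_NONE)[0]
    cs=[x for x in cs if cv2.contourArea(x)>30 and abs(cv2.pointPolygonTest(x,s,True))<40]
    return max(cs,key=lambda x:cv2.pointPolygonTest(x,s,True))
E
python3 - <<'E'
from m import *
C={n:capture(n) for n in('side','top')}
D={'small':.058,'med':.068,'large':.098};H={'small':.066,'med':.084,'large':.112}
tiles=[]
for k in D:
    O=[]
    for n in C:
        b=blob(C[n],n,k); r=cv2.boundingRect(b); e=cv2.fitEllipse(b)
        w=np.array([plane(C[n],u,v,H[k]) for u,v in b[:,0]])
        print(k,n,r,np.round(e[0],1),np.round(e[1],1),'plane ctr',np.round((w.min(0)+w.max(0))[:2]/2,3),'ext',np.round(np.ptp(w,0)[:2],3))
        O.append(ray(C[n],*e[0]))
        s=seeds[n][k]; im=C[n]['pixels'].copy(); cv2.drawContours(im,[b],-1,(0,0,255),1)
        tiles.append(cv2.resize(im[s[1]-32:s[1]+33,s[0]-32:s[0]+33],(260,260),interpolation=0))
    (a,d),(p,q)=O; st=np.linalg.lstsq(np.c_[d,-q],p-a,rcond=None)[0]
    print('  tri',np.round((a+d*st[0]+p+q*st[1])/2,4),'gap',np.round(np.linalg.norm(a+d*st[0]-p-q*st[1]),4))
cv2.imwrite('pics/crop.png',np.vstack([np.hstack(tiles[0::2]),np.hstack(tiles[1::2])]))
E
```

```text
small side (306, 257, 20, 15) [315.7 264. ] [14.4 19. ] plane ctr [ 0.606 -0.137] ext [0.05  0.051]
small top (230, 182, 19, 19) [239.1 191.1] [18.  18.3] plane ctr [ 0.604 -0.142] ext [0.051 0.051]
  tri [ 0.6049 -0.141   0.0609] gap 0.0009
med side (350, 261, 25, 19) [362.  270.2] [17.9 23.4] plane ctr [ 0.49  -0.091] ext [0.061 0.061]
med top (209, 222, 23, 23) [220.  232.9] [22.2 23. ] plane ctr [ 0.487 -0.097] ext [0.059 0.06 ]
  tri [ 0.4883 -0.0952  0.0775] gap 0.0013
large side (215, 109, 200, 218) [321.  242.6] [177.6 228.7] plane ctr [ 0.623 -0.405] ext [0.472 0.95 ]Traceback (most recent call last):
  File "<stdin>", line 8, in <module>
  File "m.py", line 10, in blob
    return max(cs,key=lambda x:cv2.pointPolygonTest(x,s,True))
ValueError: max() iterable argument is empty
```

```bash
python3 - <<'E'
from m import *
C={n:capture(n) for n in('side','top')}
for n in C:
    g=cv2.cvtColor(C[n]['pixels'],cv2.COLOR_BGR2GRAY); x,y=seeds[n]['large']
    print(n,'row',g[y,x-26:x+27].tolist()); print('col',g[y-26:y+40,x].tolist())
tiles=[]
for k in seeds['top']:
    for n in C:
        s=seeds[n][k]; tiles.append(cv2.resize(C[n]['pixels'][s[1]-32:s[1]+33,s[0]-32:s[0]+33],(260,260),interpolation=0))
cv2.imwrite('pics/crop.png',np.vstack([np.hstack(tiles[0::2]),np.hstack(tiles[1::2])]))
E
```

```text
side row [185, 189, 188, 191, 202, 209, 212, 215, 216, 220, 229, 234, 235, 236, 236, 235, 235, 235, 235, 236, 236, 236, 236, 236, 236, 236, 236, 236, 237, 237, 237, 237, 236, 236, 236, 236, 236, 235, 235, 235, 235, 234, 228, 219, 219, 220, 218, 218, 222, 223, 221, 218, 216]
col [218, 218, 217, 217, 217, 217, 216, 217, 217, 216, 216, 215, 216, 215, 219, 226, 233, 237, 237, 236, 236, 235, 235, 236, 236, 236, 236, 236, 236, 236, 236, 236, 237, 237, 236, 235, 229, 211, 182, 168, 162, 163, 162, 161, 154, 149, 149, 148, 150, 150, 150, 150, 150, 150, 150, 150, 150, 150, 150, 150, 152, 161, 182, 206, 214, 215]
top row [165, 166, 166, 167, 164, 171, 140, 170, 193, 187, 187, 188, 185, 187, 188, 189, 187, 186, 188, 188, 189, 188, 186, 186, 184, 188, 188, 188, 186, 187, 186, 185, 187, 185, 187, 185, 188, 189, 189, 190, 187, 189, 185, 192, 164, 155, 168, 166, 165, 165, 162, 166, 161]
col [162, 163, 161, 169, 166, 166, 164, 165, 186, 190, 186, 188, 191, 184, 187, 186, 188, 187, 186, 189, 190, 185, 190, 186, 185, 184, 188, 190, 186, 187, 192, 190, 184, 185, 187, 186, 188, 186, 182, 181, 187, 183, 187, 188, 188, 171, 165, 166, 165, 167, 163, 159, 163, 162, 164, 167, 168, 170, 167, 167, 161, 166, 166, 162, 164, 168]
```

View pics/crop.png

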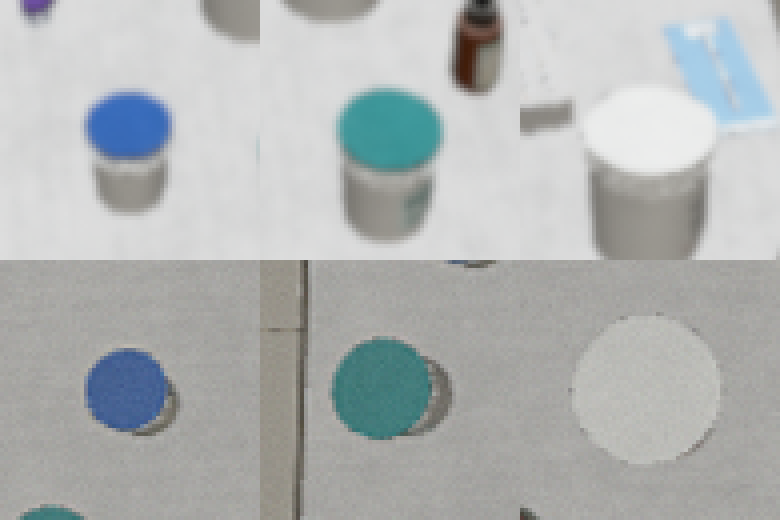

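The crop shows three round white pots with flat lids: blue (smallest), teal, then white (largest). The choice is confirmed. I still need the white lid by brightness threshold, and better fits for the other two.

```bash
python3 - <<'E'
from m import *
C={n:capture(n) for n in('side','top')}
D={'small':.058,'med':.068,'large':.098};H={'small':.057,'med':.075,'large':.103}
out={}
for k in D:
    O=[]
    for n in C:
        x,y=seeds[n][k]; im=C[n]['pixels'][y-32:y+33,x-32:x+33]; im=cv2.resize(im,None,fx=4,fy=4,interpolation=cv2.INTER_CUBIC)
        if k=='large':
            m=(cv2.GaussianBlur(cv2.cvtColor(im,cv2.COLOR_BGR2GRAY),(0,0),3)>(227 if n=='side' else 177)).astype(np.uint8)
        else:
            hs=cv2.cvtColor(im,cv2.COLOR_BGR2HSV)[...,1]; m=(hs>110).astype(np.uint8)
        m=cv2.morphologyEx(m,cv2.MORPH_OPEN,np.ones((13,13)))
        cs=cv2.findContours(m,cv2.RETR_EXTERNAL,cv2.CHAIN_APPROX_NONE)[0]
        b=max(cs,key=lambda q:cv2.pointPolygonTest(q,(130,130),True))
        px=cv2.convexHull(b)[:,0]/4.+[x-32-.375,y-32-.375]
        w=np.array([plane(C[n],u,v,H[k]+.009) for u,v in px]); e=cv2.fitEllipse((w[:,:2]*1000).astype(np.float32))
        ct=np.array([*e[0],0])/1000; ct[2]=H[k]+.009
        print(k,n,'plane-circle ctr',np.round(ct,4),'diam',np.round(e[1],1))
        O.append(ray(C[n],*proj(C[n],ct)))
    (a,d),(p,q)=O; st=np.linalg.lstsq(np.c_[d,-q],p-a,rcond=None)[0]
    t=(a+d*st[0]+p+q*st[1])/2; out[k]=t
    print('  tri',np.round(t,4),'gap',np.round(np.linalg.norm(a+d*st[0]-p-q*st[1]),4),'expected z',H[k]+.006,H[k]+.012,'r',np.hypot(*t[:2]))
# dropper and bystanders near
c=C['top']
for nm,uv,z in(('dropper',(265,262),.1),('brush',(312,175),.02),('tape',(271,136),.025),('timer',(215,133),.06),('markR',(255,279),.015),('bottle/spray',(277,80),.1),('basin',(330,145),.12),('cyl',(204,62),.3)): print(nm,np.round(plane(c,*uv,z),3))
s=sense(); R=s['ee_rot']; p=s['tcp_pos']
for k,t in out.items(): print(k,'tool shift to above cm',np.round(R.T@(t+[0,0,0]-p)*100,2))
print(np.round(s['wrist_force'],2))
E
```

```text
small side plane-circle ctr [ 0.6052 -0.1369  0.066 ] diam [53.  54.6]
small top plane-circle ctr [ 0.6037 -0.1425  0.066 ] diam [54.5 54.7]
  tri [ 0.6049 -0.1413  0.0611] gap 0.0005 expected z 0.063 0.069 r 0.6211533179410627
med side plane-circle ctr [ 0.4899 -0.0902  0.084 ] diam [61.4 62. ]
med top plane-circle ctr [ 0.4821 -0.1011  0.084 ] diam [46.  62.4]
  tri [ 0.4855 -0.0985  0.0738] gap 0.0056 expected z 0.081 0.087 r 0.4953987733140992
large side plane-circle ctr [ 0.5016 -0.3077  0.112 ] diam [88.3 91. ]
large top plane-circle ctr [ 0.4994 -0.3136  0.112 ] diam [94.5 95.9]
  tri [ 0.5003 -0.3133  0.1071] gap 0.0011 expected z 0.109 0.11499999999999999 r 0.5902762608144152
dropper [ 0.408 -0.222  0.1  ]
brush [ 0.654 -0.343  0.02 ]
tape [ 0.774 -0.224  0.025]
timer [ 0.776 -0.068  0.06 ]
markR [ 0.36  -0.178  0.015]
bottle/spray [ 0.911 -0.253  0.1  ]
basin [ 0.712 -0.398  0.12 ]
cyl [ 0.859 -0.119  0.3  ]
small tool shift to above cm [61.82 56.38 18.04]
med tool shift to above cm [49.14 56.18 16.77]
large tool shift to above cm [57.46 76.03 13.45]
[-0.52 -0.81  0.04]
```

Positions agree with the given sizes and reach: small (0.605,-0.141), medium (0.488,-0.095), large (0.500,-0.312). The medium top-view refit caught shadow, so I use its first fit. The heights read 2–6 mm low, so contact will be found by force. I'll move with the fingers shut at travel height.

Request:
{"method": "arm_command", "body": {"deltas": [[0,0,0,61.8,56.4,0,1],[0,0,0,61.8,56.4,0,1],[0,0,0,61.8,56.4,0,1],[0,0,0,61.8,56.4,0,1],[0,0,0,61.8,56.4,0,1],[0,0,0,61.8,56.4,0,1],[0,0,0,61.8,56.4,0,1],[0,0,0,61.8,56.4,0,1]]}}

```text
time_s: 1.07
tcp_pos: [0.3624, 0.2978, 0.242]
ee_rot: [[0.947, -0.321, 0.001], [-0.321, -0.947, 0.001], [0.0, -0.001, -1.0]]
wrist_force: [1.5, 0.6, 0.5]
gripper_width: 0.481
gripper_force: 0.0
```

Request:
{"method": "arm_command", "body": {"deltas": [[0,0,0,37,33.8,0,1],[0,0,0,37,33.8,0,1],[0,0,0,37,33.8,0,1],[0,0,0,37,33.8,0,1],[0,0,0,37,33.8,0,1],[0,0,0,37,33.8,0,1],[0,0,0,37,33.8,0,1],[0,0,0,37,33.8,0,1]]}}

```text
time_s: 1.73
tcp_pos: [0.5232, 0.0056, 0.242]
ee_rot: [[0.947, -0.322, 0.001], [-0.322, -0.947, 0.0], [0.001, -0.001, -1.0]]
wrist_force: [-0.1, 0.8, 0.5]
gripper_width: 0.01
gripper_force: 0.0
```

Request:
{"method": "arm_command", "body": {"deltas": [[0,0,0,12.4,11.3,0,1],[0,0,0,12.4,11.3,0,1],[0,0,0,12.4,11.3,0,1],[0,0,0,12.4,11.3,0,1],[0,0,0,12.4,11.3,0,1],[0,0,0,12.4,11.3,4,1],[0,0,0,12.4,11.3,8,1],[0,0,0,12.4,11.3,11,1]]}}

```text
time_s: 2.4
tcp_pos: [0.6024, -0.1396, 0.1289]
ee_rot: [[0.946, -0.324, -0.002], [-0.324, -0.946, 0.001], [-0.002, -0.0, -1.0]]
wrist_force: [-0.7, 0.6, -0.3]
gripper_width: 0.003
gripper_force: 0.0
```

```bash
python3 - <<'E'
from m import *
s=sense(); print(s['tcp_pos'],s['wrist_force'],s['gripper_width'])
a=[]
for n in('side','top'):
    c=capture(n); a.append(c['pixels']); tip=s['tcp_pos']-[0,0,.019]; print(n,'tip px',proj(c,tip),'lid px',proj(c,[.605,-.141,.066]))
x=[cv2.resize(a[0][165:315,240:440],(400,300)),cv2.resize(a[1][110:260,160:360],(400,300))]
cv2.imwrite('pics/over_small.png',np.hstack(x))
E
```

```text
[ 0.60238558 -0.13960778  0.12888333] [-0.70061399  0.60663556 -0.2694011 ] 0.0033921051841178168
side tip px [316.38240116 251.5091302 ] lid px [315.73471289 262.75494207]
top tip px [233.81764452 188.64659892] lid px [238.60262558 190.57276241]
```

View pics/over_small.png

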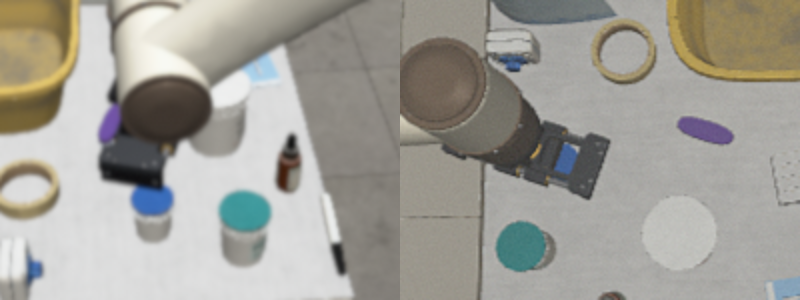

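The pictures show the gripper over the blue lid (side crop (152,200), top crop (560,160)), with its tips about 4 cm above it and clear of everything else. I'll descend near to contact.

Request:
{"method": "arm_command", "body": {"deltas": [[0,0,0,0.2,0,1.5,1],[0,0,0,0.2,0,3.0,1],[0,0,0,0.2,0,3.6,1],[0,0,0,0.2,0,3.6,1],[0,0,0,0.2,0,3.6,1]]}}

```text
time_s: 2.92
tcp_pos: [0.6064, -0.14, 0.0971]
ee_rot: [[0.947, -0.321, 0.002], [-0.321, -0.947, -0.001], [0.002, -0.0, -1.0]]
wrist_force: [0.5, -0.3, -0.1]
gripper_width: 0.001
gripper_force: 0.0
```

Request:
{"method": "arm_command", "body": {"deltas": [[0,0,0,0,0,0.1,1],[0,0,0,0,0,0.2,1],[0,0,0,0,0,0.3,1],[0,0,0,0,0,0.4,1],[0,0,0,0,0,0.5,1]]}}

```text
time_s: 3.33
tcp_pos: [0.6056, -0.1399, 0.0908]
ee_rot: [[0.947, -0.322, 0.0], [-0.322, -0.947, -0.0], [0.0, -0.0, -1.0]]
wrist_force: [-0.1, -0.5, -0.7]
gripper_width: 0.007
gripper_force: 0.0
```

Request:
{"method": "arm_command", "body": {"deltas": [[0,0,0,0,0,0.1,1],[0,0,0,0,0,0.2,1],[0,0,0,0,0,0.3,1],[0,0,0,0,0,0.4,1],[0,0,0,0,0,0.5,1],[0,0,0,0,0,0.6,1],[0,0,0,0,0,0.7,1],[0,0,0,0,0,0.8,1]]}}

```text
time_s: 4.0
tcp_pos: [0.6054, -0.1399, 0.0825]
ee_rot: [[0.947, -0.322, -0.0], [-0.322, -0.947, -0.0], [-0.0, 0.0, -1.0]]
wrist_force: [-0.1, 0.1, 0.1]
gripper_width: 0.005
gripper_force: 0.4
```

Request:
{"method": "arm_command", "body": {"deltas": [[0,0,0,0,0,0.1,1],[0,0,0,0,0,0.2,1],[0,0,0,0,0,0.3,1],[0,0,0,0,0,0.4,1]]}}

```text
time_s: 4.33
tcp_pos: [0.6055, -0.1399, 0.0785]
ee_rot: [[0.947, -0.322, 0.0], [-0.322, -0.947, -0.0], [0.0, 0.0, -1.0]]
wrist_force: [-0.2, 0.3, 0.3]
gripper_width: 0.007
gripper_force: 0.4
```

Request:
{"method": "arm_command", "body": {"deltas": [[0,0,0,0,0,0.1,1],[0,0,0,0,0,0.1,1]]}}

```text
time_s: 4.5
tcp_pos: [0.6055, -0.1399, 0.0773]
ee_rot: [[0.947, -0.322, -0.0], [-0.322, -0.947, 0.0], [-0.0, -0.0, -1.0]]
wrist_force: [0.8, 0.5, 0.0]
gripper_width: 0.006
gripper_force: 0.0
```

Request:
{"method": "arm_command", "body": {"deltas": [[0,0,0,0,0,0.1,1],[0,0,0,0,0,0.1,1]]}}

```text
time_s: 4.67
tcp_pos: [0.6057, -0.1399, 0.0768]
ee_rot: [[0.947, -0.322, 0.0], [-0.322, -0.947, -0.0], [0.0, 0.0, -1.0]]
wrist_force: [-0.3, 0.7, 2.2]
gripper_width: 0.005
gripper_force: 1.0
```

```bash
python3 - <<'E'
from m import *
a=[]
for n in('side','top'):
    c=capture(n); a.append(c['pixels']); s=sense(); print(s['wrist_force'],s['tcp_pos'])
x=[cv2.resize(a[0][215:315,260:390],(520,400)),]
cv2.imwrite('pics/press_small.png',x[0])
E
```

```text
[-0.68400247 -0.5782622   2.27100232] [ 0.60569065 -0.13995942  0.07685981]
[-0.47195616  0.75646838  2.35576366] [ 0.6056656  -0.13996388  0.07682283]
```

View pics/press_small.png

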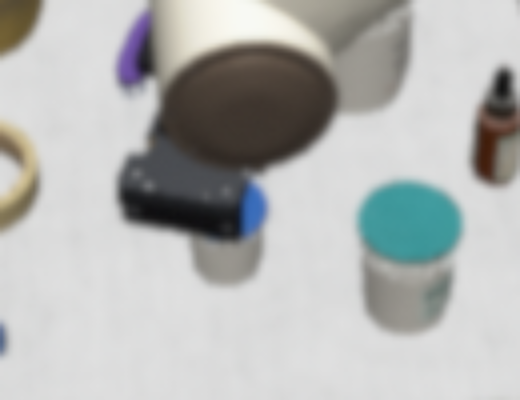

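The side picture shows the gripper low over the blue lid. Force is now 2.3 N with the tips at 0.058, so it is near home. I'll press on in 1 mm steps.

Request:
{"method": "arm_command", "body": {"deltas": [[0,0,0,0,0,0.1,1],[0,0,0,0,0,0.1,1]]}}

```text
time_s: 4.93
tcp_pos: [0.6058, -0.14, 0.0768]
ee_rot: [[0.947, -0.322, 0.001], [-0.322, -0.947, -0.0], [0.001, 0.0, -1.0]]
wrist_force: [-2.0, 0.2, 7.3]
gripper_width: 0.007
gripper_force: 3.4
```

Request:
{"method": "arm_command", "body": {"deltas": [[0,0,0,0,0,0.1,1],[0,0,0,0,0,0.1,1]]}}

```text
time_s: 5.1
tcp_pos: [0.6059, -0.14, 0.0768]
ee_rot: [[0.947, -0.321, 0.001], [-0.321, -0.947, -0.001], [0.001, 0.0, -1.0]]
wrist_force: [-3.3, 1.7, 11.0]
gripper_width: 0.004
gripper_force: 5.5
```

Force climbs to 11 N with no travel at tip height 0.0578 (0.057 expected), so it is against the hard stop. I'll lift, move over the medium tub, and check the blue lid from the pictures.

Request:
{"method": "arm_command", "body": {"deltas": [[0,0,0,0,0,-1,1],[0,0,0,0,0,-4,1],[0,0,0,0,0,-8,1],[0,0,0,-4,0,-11,1],[0,0,0,-8,-0.2,-11,1],[0,0,0,-12.6,-0.5,-11,1],[0,0,0,-12.6,-0.5,-11,1],[0,0,0,-12.6,-0.5,-11,1]]}}

```text
time_s: 5.77
tcp_pos: [0.4849, -0.094, 0.1852]
ee_rot: [[0.947, -0.321, -0.0], [-0.321, -0.947, 0.001], [-0.0, -0.001, -1.0]]
wrist_force: [1.2, -0.9, 0.6]
gripper_width: 0.006
gripper_force: 0.0
```

```bash
cat > chk.py <<'E'
from m import *
import sys
def check(k,H):
    O=[]
    for n in('side','top'):
        c=capture(n); b=blob(c,n,k); cv2.imwrite(f'pics/{n}_{sense()["time_s"]:.2f}.png',c['pixels'])
        e=cv2.fitEllipse(b); print(k,n,np.round(e[0],2),np.round(e[1],1)); O.append(ray(c,*e[0]))
    (a,d),(p,q)=O; st=np.linalg.lstsq(np.c_[d,-q],p-a,rcond=None)[0]
    print('  tri',np.round((a+d*st[0]+p+q*st[1])/2,4))
if __name__=='__main__':
    s=sense(); print(s['tcp_pos'],s['wrist_force'])
    for k in sys.argv[1:]:
        try: check(k,0)
        except Exception as e: print(k,e)
E
python3 chk.py small med; ls pics
```

```text
[ 0.48493247 -0.09395357  0.18522288] [ 1.23839341 -0.88228548  0.64111214]
small side [315.77 266.84] [14.3 19. ]
small top [240.05 191.73] [17.7 18.7]
  tri [ 0.6049 -0.141   0.0499]
med side [362.01 270.18] [17.9 23.3]
med top [215.17 234.11] [ 7.8 18.4]
  tri [ 0.4872 -0.0859  0.0875]
crop.png
over_small.png
press_small.png
side0.png
side_5.82.png
side_5.92.png
top0.png
top_5.87.png
top_5.97.png
```

The blue lid dropped 11 mm in triangulation with no sideways shift, so it is home. Next the teal lid.

Request:
{"method": "arm_command", "body": {"deltas": [[0,0,0,0.3,0,2,1],[0,0,0,0.3,0,4.5,1],[0,0,0,0.3,0,6.5,1],[0,0,0,0.3,0,7.5,1],[0,0,0,0.3,0,7.5,1],[0,0,0,0.3,0,7.5,1]]}}

```text
time_s: 6.47
tcp_pos: [0.4914, -0.096, 0.1087]
ee_rot: [[0.947, -0.322, -0.002], [-0.322, -0.947, -0.001], [-0.001, 0.001, -1.0]]
wrist_force: [1.3, 0.2, -0.0]
gripper_width: 0.009
gripper_force: 0.0
```

Request:
{"method": "arm_command", "body": {"deltas": [[0,0,0,0,0,0.1,1],[0,0,0,0,0,0.2,1],[0,0,0,0,0,0.3,1],[0,0,0,0,0,0.4,1],[0,0,0,0,0,0.5,1],[0,0,0,0,0,0.6,1],[0,0,0,0,0,0.7,1],[0,0,0,0,0,0.8,1]]}}

```text
time_s: 7.13
tcp_pos: [0.4908, -0.0956, 0.1017]
ee_rot: [[0.947, -0.322, 0.001], [-0.322, -0.947, 0.0], [0.001, -0.0, -1.0]]
wrist_force: [-0.2, 0.2, 1.0]
gripper_width: 0.004
gripper_force: 0.4
```

Request:
{"method": "arm_command", "body": {"deltas": [[0,0,0,0,0,0.1,1],[0,0,0,0,0,0.2,1],[0,0,0,0,0,0.3,1],[0,0,0,0,0,0.4,1]]}}

```text
time_s: 7.47
tcp_pos: [0.4908, -0.0956, 0.0975]
ee_rot: [[0.947, -0.322, 0.0], [-0.322, -0.947, -0.0], [0.0, -0.0, -1.0]]
wrist_force: [0.6, 0.1, 0.5]
gripper_width: 0.006
gripper_force: 0.4
```

Request:
{"method": "arm_command", "body": {"deltas": [[0,0,0,0,0,0.1,1],[0,0,0,0,0,0.2,1],[0,0,0,0,0,0.3,1],[0,0,0,0,0,0.3,1]]}}

```text
time_s: 7.8
tcp_pos: [0.4908, -0.0956, 0.0948]
ee_rot: [[0.947, -0.322, 0.0], [-0.322, -0.947, -0.0], [0.0, 0.0, -1.0]]
wrist_force: [0.5, 0.7, 2.5]
gripper_width: 0.005
gripper_force: 1.5
```

Request:
{"method": "arm_command", "body": {"deltas": [[0,0,0,0,0,0.1,1],[0,0,0,0,0,0.1,1]]}}

```text
time_s: 7.97
tcp_pos: [0.491, -0.0956, 0.0947]
ee_rot: [[0.947, -0.321, 0.001], [-0.321, -0.947, -0.0], [0.001, 0.0, -1.0]]
wrist_force: [-2.3, 1.6, 9.0]
gripper_width: 0.004
gripper_force: 4.6
```

Request:
{"method": "arm_command", "body": {"deltas": [[0,0,0,0,0,0.1,1],[0,0,0,0,0,0.1,1]]}}

```text
time_s: 8.13
tcp_pos: [0.4912, -0.0957, 0.0947]
ee_rot: [[0.947, -0.321, 0.001], [-0.321, -0.947, -0.001], [0.002, 0.0, -1.0]]
wrist_force: [-3.9, 1.5, 15.4]
gripper_width: 0.005
gripper_force: 7.6
```

The teal lid is home, stopped at tip height 0.0757. I'll lift and move to the white lid.

Request:
{"method": "arm_command", "body": {"deltas": [[0,0,0,0,0,-1,1],[0,0,0,0,0,-4,1],[0,0,0,0,0,-8,1],[0,0,0,0,0,-10,1],[0,0,0,1.5,3.8,-10,1],[0,0,0,3,7.6,-10,1],[0,0,0,4.5,11.4,-10,1],[0,0,0,6,15.2,-10,1]]}}

```text
time_s: 8.8
tcp_pos: [0.4981, -0.2601, 0.1924]
ee_rot: [[0.947, -0.321, -0.0], [-0.321, -0.947, 0.0], [-0.0, -0.0, -1.0]]
wrist_force: [0.6, 0.1, 0.3]
gripper_width: 0.007
gripper_force: 0.0
```

```bash
python3 chk.py small med
```

```text
[ 0.49807673 -0.26010512  0.19244913] [0.61395736 0.07119178 0.30879652]
small side [315.77 266.84] [14.3 19. ]
small max() iterable argument is empty
med side [361.84 272.7 ] [17.8 23.4]
med top [220.3  236.73] [14.5 23.4]
  tri [ 0.4834 -0.0943  0.0678]
```

In the side view the teal lid dropped 2.5 px (the blue one dropped 2.8 px for 11 mm), so it is home. On to the white lid.

Request:
{"method": "arm_command", "body": {"deltas": [[0,0,0,1,3,0,1],[0,0,0,1.8,4.8,0,1],[0,0,0,1.8,4.8,1.5,1],[0,0,0,1.8,4.8,3.5,1],[0,0,0,1.8,4.8,5,1],[0,0,0,1.8,4.8,5.5,1],[0,0,0,1.8,4.8,5.5,1],[0,0,0,1.8,4.8,5.5,1]]}}

```text
time_s: 9.67
tcp_pos: [0.5006, -0.3093, 0.138]
ee_rot: [[0.947, -0.32, 0.0], [-0.32, -0.947, -0.0], [0.0, 0.0, -1.0]]
wrist_force: [0.4, -0.7, -0.5]
gripper_width: 0.005
gripper_force: 0.0
```

Request:
{"method": "arm_command", "body": {"deltas": [[0,0,0,0,0,0.1,1],[0,0,0,0,0,0.2,1],[0,0,0,0,0,0.3,1],[0,0,0,0,0,0.4,1],[0,0,0,0,0,0.5,1],[0,0,0,0,0,0.6,1],[0,0,0,0,0,0.7,1],[0,0,0,0,0,0.8,1]]}}

```text
time_s: 10.33
tcp_pos: [0.5001, -0.3101, 0.1295]
ee_rot: [[0.947, -0.322, -0.0], [-0.322, -0.947, -0.0], [-0.0, 0.0, -1.0]]
wrist_force: [-0.1, 0.7, 1.0]
gripper_width: 0.002
gripper_force: 0.4
```

Request:
{"method": "arm_command", "body": {"deltas": [[0,0,0,0,0,0.1,1],[0,0,0,0,0,0.2,1],[0,0,0,0,0,0.3,1],[0,0,0,0,0,0.4,1],[0,0,0,0,0,0.5,1],[0,0,0,0,0,0.6,1],[0,0,0,0,0,0.7,1],[0,0,0,0,0,0.7,1]]}}

```text
time_s: 11.0
tcp_pos: [0.5001, -0.3101, 0.1228]
ee_rot: [[0.947, -0.322, 0.0], [-0.322, -0.947, -0.0], [0.0, 0.0, -1.0]]
wrist_force: [-1.4, -0.6, 2.5]
gripper_width: 0.004
gripper_force: 1.3
```

Request:
{"method": "arm_command", "body": {"deltas": [[0,0,0,0,0,0.1,1],[0,0,0,0,0,0.1,1]]}}

```text
time_s: 11.17
tcp_pos: [0.5001, -0.3102, 0.1227]
ee_rot: [[0.947, -0.322, 0.0], [-0.322, -0.947, -0.001], [0.0, 0.0, -1.0]]
wrist_force: [-2.5, 1.5, 7.5]
gripper_width: 0.006
gripper_force: 3.5
```

Request:
{"method": "arm_command", "body": {"deltas": [[0,0,0,0,0,0.1,1],[0,0,0,0,0,0.1,1]]}}

```text
time_s: 11.33
tcp_pos: [0.5002, -0.3102, 0.1227]
ee_rot: [[0.947, -0.321, 0.001], [-0.321, -0.947, -0.001], [0.001, 0.001, -1.0]]
wrist_force: [-4.1, 2.8, 10.8]
gripper_width: 0.004
gripper_force: 5.6
```

The white lid is home (stop at tip height 0.1037, 11 N). I'll lift clear, retreat to the left, and check.

Request:
{"method": "arm_command", "body": {"deltas": [[0,0,0,0,0,-1,1],[0,0,0,0,0,-4,1],[0,0,0,0,0,-8,1],[0,0,0,0,0,-12,1],[0,0,0,0,0,-13,1],[0,0,0,-1,-3.5,-13,1],[0,0,0,-2,-7,-13,1],[0,0,0,-3,-10,-13,1]]}}

```text
time_s: 12.0
tcp_pos: [0.5039, -0.2045, 0.2508]
ee_rot: [[0.946, -0.323, 0.001], [-0.323, -0.946, 0.0], [0.001, -0.001, -1.0]]
wrist_force: [-0.6, 0.2, 0.5]
gripper_width: 0.008
gripper_force: 0.0
```

Request:
{"method": "arm_command", "body": {"deltas": [[0,0,0,-6,-30,0,1],[0,0,0,-6,-30,0,1],[0,0,0,-6,-30,0,1],[0,0,0,-6,-30,0,1],[0,0,0,-6,-30,0,1],[0,0,0,-6,-30,0,1],[0,0,0,-6,-30,0,1],[0,0,0,-6,-30,0,1]]}}

```text
time_s: 12.67
tcp_pos: [0.5443, 0.1022, 0.2504]
ee_rot: [[0.948, -0.318, 0.001], [-0.318, -0.948, 0.001], [0.001, -0.002, -1.0]]
wrist_force: [0.3, -0.8, -0.5]
gripper_width: 0.002
gripper_force: 0.0
```

```bash
python3 chk.py small med; python3 - <<'E'
from h import *
c=[capture(n)['pixels'] for n in('side','top')]; a=cv2.imread('pics/side0.png')
cv2.imwrite('pics/final.png',np.vstack([np.hstack([cv2.resize(x[170:310,220:420],(400,280)) for x in (a,c[0])]),np.hstack([cv2.resize(x[110:290,190:420],(400,300)) for x in (cv2.imread('pics/top0.png'),c[1])])]))
E
```

```text
[0.54432756 0.10221761 0.25044768] [ 0.26244581 -0.77041286 -0.53403385]
small side [315.77 266.84] [14.3 19. ]
small top [240.09 191.76] [17.7 18.5]
  tri [ 0.6049 -0.1411  0.0498]
med max() iterable argument is empty
```

View pics/final.png

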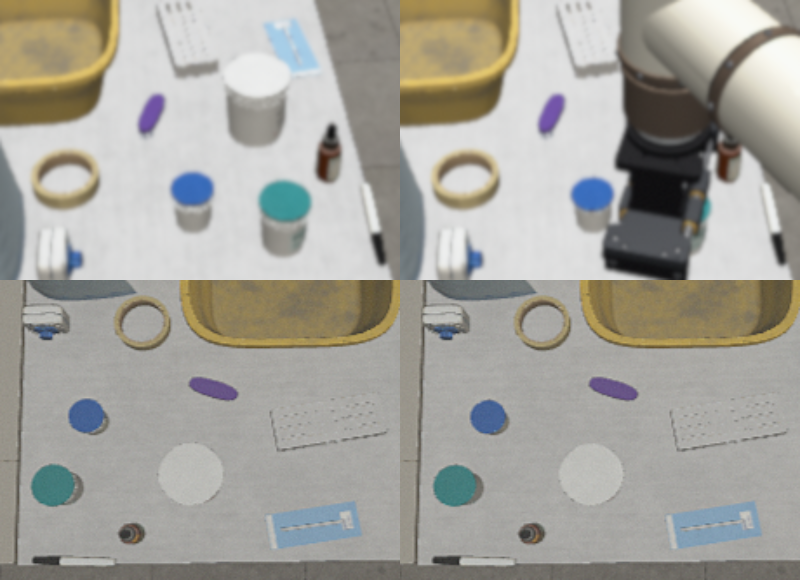

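Before and after (left and right) match: the tubs, dropper, marker and tape are in place in the top view, and the lids sit lower. The gripper is clear. Handing in.

```bash
python3 -c "
from h import *
print(np.abs(sense()['joint_velocities']).max()); print(finish_job())"
```

```text
0.9981968253534651
the job is handed in; nothing more can be done
None
```

All three lids were pressed home in order (small, medium, large) at 15.4 N or less by the wrist readings; the final top view shows tubs and bystanders in place, and the job is handed in with no verdict returned.

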